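# Clear the packing board and set out cartons from the flow lane

## Task

While all the cartons are still in the lane, use the scraper block to wipe every stray praline off the packing board into its catch tray (do not pick them off the board with the fingers; one that lands elsewhere may be picked up and put in the tray), and stand the scraper upright on the table again, off the board. Then empty the flow lane onto the board: always take the front carton, let the next one run down, and set every carton upright on the cleared board, wholly on it and roughly square to its edges. Leave the spice jar and the tumbler where they stand.

Things in the scene. Friction and masses are not known exactly. Their poses are not given: they have to be found in the camera images.
- lane: Fixed aluminium flow-rack lane, 310 mm long, 78 mm wide, free-running grey rollers. Origin on the table under the front carton's place; +x leads up the slope (away from the robot), y across, z up. Slope 0.28 rad about y: the rollers' top is 30 mm up at x = 0 and rises 0.288 per unit of x. Rails stand 66 mm apart and 18 mm above the rollers. Released cartons run down within about 1 s.
- lane_stop (a point): Middle of the top edge of the lane's front stop, a plate square to the rollers that rises 40 mm above them. The front carton rests against it, its underside centre at about x = 0 in the lane's frame.
- lane_rods (a point): Point midway between the front ends of two thin hold-down rods (92 mm above the rollers, 50 mm up the slope from the front carton's middle). They run over the other cartons, so that only the front one can be lifted out. Wire hoops carry them, the first 32 mm further up the slope, 90 mm wide, rising 101 mm above the rollers.
- board: Fixed wooden packing board with a steel catch tray joined to its right (-y) side. Origin: middle of the board's underside, on the table, z up. Its top is 22 mm up, 175 mm along x and 210 mm along y, with 6 mm thick fences along its front and back edges (centred at x = -84.5 and 84.5 mm) that rise to 32 mm. Its left (+y) end is open, and so is the right end (y = -105 mm) to the tray.
- board_tray (a point): Middle of the catch tray's floor, 3 mm above the table. The tray is 175 mm along the board's x and 100 mm along its y, from the board's edge (y = -105 mm in the board's frame) to y = -205 mm. Thin front and back walls rise to 36 mm above the table, the outer (-y) wall to 44 mm.
- scraper: Loose scraper block of brown wood with a white wiping edge, 0.22 kg, standing upright behind the board on the flat 2.5 mm green mat that covers the back of the table. Origin: middle of its underside; long axis x, z up. Foot 140 mm (x) by 34 mm (y), 30 mm high; on top a handle, 90 mm (x) by 22 mm (y), from 28 to 76 mm height.
- carton_1: Small closed white carton with a brown band and a square brown label on top, 60 x 60 mm and 75 mm tall, 0.1 to 0.2 kg (carton_4 may be absent). Origin: middle of its underside, z through its top. It starts in the lane, leaning with the slope, touching its neighbours: carton_1 in front, then 2, 3, 4 up the slope.
- carton_2: Small closed white carton with a brown band and a square brown label on top, 60 x 60 mm and 75 mm tall, 0.1 to 0.2 kg (carton_4 may be absent). Origin: middle of its underside, z through its top. It starts in the lane, leaning with the slope, touching its neighbours: carton_1 in front, then 2, 3, 4 up the slope.
- carton_3: Small closed white carton with a brown band and a square brown label on top, 60 x 60 mm and 75 mm tall, 0.1 to 0.2 kg (carton_4 may be absent). Origin: middle of its underside, z through its top. It starts in the lane, leaning with the slope, touching its neighbours: carton_1 in front, then 2, 3, 4 up the slope.
- carton_4: Small closed white carton with a brown band and a square brown label on top, 60 x 60 mm and 75 mm tall, 0.1 to 0.2 kg (carton_4 may be absent). Origin: middle of its underside, z through its top. It starts in the lane, leaning with the slope, touching its neighbours: carton_1 in front, then 2, 3, 4 up the slope.
- stray_1: Loose brown chocolate praline, a rounded block 25 x 25 mm and 16 mm high, 11 g, origin in the middle of its underside (some may be absent). It starts on the packing board, within about 50 mm of its middle along x and 60 mm along y.
- stray_2: Loose brown chocolate praline, a rounded block 25 x 25 mm and 16 mm high, 11 g, origin in the middle of its underside (some may be absent). It starts on the packing board, within about 50 mm of its middle along x and 60 mm along y.
- stray_3: Loose brown chocolate praline, a rounded block 25 x 25 mm and 16 mm high, 11 g, origin in the middle of its underside (some may be absent). It starts on the packing board, within about 50 mm of its middle along x and 60 mm along y.
- stray_4: Loose brown chocolate praline, a rounded block 25 x 25 mm and 16 mm high, 11 g, origin in the middle of its underside (some may be absent). It starts on the packing board, within about 50 mm of its middle along x and 60 mm along y.
- spice_jar_1: Bystander: spice jar with black cap, 41 mm wide, 105 mm tall, standing behind the tray; origin in the middle of its underside.
- glass_1: Bystander (may be absent): plain grey tumbler, 74 mm wide, 98 mm tall, standing at the back of the table; origin in the middle of its underside.
There are look-alikes about, which are no part of the job. What is shaped like the stray_3 but grey or purple is not meant.

How it is judged:
On the way:
1. every stray praline lies in the catch tray and the scraper stands upright on the table, let go, while every carton is still in the lane (height (world z) of scraper below 0.008 m and angle between scraper's own z axis and vertical below 0.1 rad and contact force between the fingers and scraper below 0.2 N and y of stray_1 in the frame of board between -0.203 and -0.105 m and x of stray_1 in the frame of board between -0.086 and 0.086 m and z of each of stray_1, stray_2, stray_3, stray_4 in the frame of board below 0.035 m and y of stray_2 in the frame of board between -0.203 and -0.105 m and x of stray_2 in the frame of board between -0.086 and 0.086 m and y of stray_3 in the frame of board between -0.203 and -0.105 m and x of stray_3 in the frame of board between -0.086 and 0.086 m and y of stray_4 in the frame of board between -0.203 and -0.105 m and x of stray_4 in the frame of board between -0.086 and 0.086 m and x of each of carton_1, carton_2, carton_3, carton_4 in the frame of lane above -0.03 m and y of carton_1 in the frame of lane between -0.03 and 0.03 m and z of each of carton_1, carton_2, carton_3, carton_4 in the frame of lane below 0.1 m and y of carton_2 in the frame of lane between -0.03 and 0.03 m and y of carton_3 in the frame of lane between -0.03 and 0.03 m and y of carton_4 in the frame of lane between -0.03 and 0.03 m), for 0.2 s.
At the end, for the whole second after the job is handed in: Every carton upright (0.1 rad) on the board, centre within 60 mm (x) and 80 mm (y) of its middle, square to it within 0.25 rad; every stray praline in the catch tray; the scraper upright on the table; cartons at rest (x of carton_1 in the frame of board between -0.06 and 0.06 m and y of carton_1 in the frame of board between -0.08 and 0.08 m and z of carton_1 in the frame of board between 0.017 and 0.028 m and angle between each of carton_1, carton_2, carton_3, carton_4, scraper's own z axis and vertical below 0.1 rad and (angle between the x axis of carton_1 and the x axis of board, either way round below 0.25 rad or angle between the x axis of carton_1 and the y axis of board, either way round below 0.25 rad) and linear speed of each of carton_1, carton_2, carton_3, carton_4 below 0.02 m/s and x of carton_2 in the frame of board between -0.06 and 0.06 m and y of carton_2 in the frame of board between -0.08 and 0.08 m and z of carton_2 in the frame of board between 0.017 and 0.028 m and (angle between the x axis of carton_2 and the x axis of board, either way round below 0.25 rad or angle between the x axis of carton_2 and the y axis of board, either way round below 0.25 rad) and x of carton_3 in the frame of board between -0.06 and 0.06 m and y of carton_3 in the frame of board between -0.08 and 0.08 m and z of carton_3 in the frame of board between 0.017 and 0.028 m and (angle between the x axis of carton_3 and the x axis of board, either way round below 0.25 rad or angle between the x axis of carton_3 and the y axis of board, either way round below 0.25 rad) and x of carton_4 in the frame of board between -0.06 and 0.06 m and y of carton_4 in the frame of board between -0.08 and 0.08 m and z of carton_4 in the frame of board between 0.017 and 0.028 m and (angle between the x axis of carton_4 and the x axis of board, either way round below 0.25 rad or angle between the x axis of carton_4 and the y axis of board, either way round below 0.25 rad) and y of stray_1 in the frame of board between -0.203 and -0.105 m and x of stray_1 in the frame of board between -0.086 and 0.086 m and z of each of stray_1, stray_2, stray_3, stray_4 in the frame of board below 0.035 m and y of stray_2 in the frame of board between -0.203 and -0.105 m and x of stray_2 in the frame of board between -0.086 and 0.086 m and y of stray_3 in the frame of board between -0.203 and -0.105 m and x of stray_3 in the frame of board between -0.086 and 0.086 m and y of stray_4 in the frame of board between -0.203 and -0.105 m and x of stray_4 in the frame of board between -0.086 and 0.086 m and height (world z) of scraper between -0.01 and 0.008 m); the robot touches nothing.
It fails at once if a praline is touched by the fingers while it is on the board ((contact force between the fingers and stray_1 above 0.3 N and (y of stray_1 in the frame of board above -0.1 m and z of stray_1 in the frame of board between 0.016 and 0.03 m)) or (contact force between the fingers and stray_2 above 0.3 N and (y of stray_2 in the frame of board above -0.1 m and z of stray_2 in the frame of board between 0.016 and 0.03 m)) or (contact force between the fingers and stray_3 above 0.3 N and (y of stray_3 in the frame of board above -0.1 m and z of stray_3 in the frame of board between 0.016 and 0.03 m)) or (contact force between the fingers and stray_4 above 0.3 N and (y of stray_4 in the frame of board above -0.1 m and z of stray_4 in the frame of board between 0.016 and 0.03 m))).
It fails at once if the spice jar or the tumbler is pushed more than 30 mm or knocked over (distance of any of spice_jar_1, glass_1 from where it was at the start of the episode above 0.03 m or angle between any of spice_jar_1, glass_1's own z axis and vertical above 0.4 rad).
Of stray_1, stray_2, stray_3, stray_4 only 2 to 4 are there at a start; the rules pass over those that are not, and their reading is None.
Of carton_4, glass_1 only 1 to 2 are there at a start; the rules pass over those that are not, and their reading is None.
At some moment in a run one of carton_1, carton_2, carton_3, stray_1, stray_2, stray_3, stray_4 may be knocked a few centimetres aside while the robot is not near it.
It also fails if it takes over 200 s, if anything falls off the work surface, if the arm or the gripper's body presses on something with over 40 N, if the wrist force passes 120 N, or if a joint passes its speed limit or range.

## Robot

A 6-joint arm with a two-finger parallel gripper is mounted at the origin on a cart in front of the work surface, level with it; the furniture and walls round the work are solid. World frame = base frame: x ahead of the robot, y to its left, z up, the work surface at z = 0. Lengths are in m, angles in rad, forces in N, time in s.
With the tool pointing down it reaches from about 0.325 to 1 m from the base axis. Payload 5.1 kg.
Tool frame: the origin (TCP) lies at the very end of the fingers, on their centre line; the grasp point (between the pads) lies 19 mm behind it; z points along the fingers, y is the line along which they close (so a half turn about z gives the same grasp; the last joint's range is limited). The gripper opens to 85 mm and grips with 20 to 120 N. Pads are 22 mm wide; open, the fingers measure 114 mm over their backs; the gripper's body (76 mm by 85 mm) begins 54 mm behind the grasp point. The pads swing forward as they close: fully open they stand 13 mm farther back than shut.
Start: joints at [1.26, 0.124, 1.65, -0, 1.367, -0.083], TCP at [0.147, 0.633, 0.231] pointing down, gripper open.
Joint ranges: [-2.61, 2.61], [-1.02, 2.33], [0.03, 2.71], [-1.35, 4.49], [0.32, 2.68], [-2.91, 2.91]. Speed limits (rad/s): [2.57, 2.57, 3.14, 3.14, 3.14, 3.14].

## Interface

Orientations are given as a unit quaternion [w, x, y, z].
In Python, from cell import ctrl gives the robot as it stands.
- The arm moves only by the tool jog_arm, never from a script. Its argument "moves" is one flat list of numbers, 5 for each row, row after row: the shift along the tool's x, y, z normalised to -1 to 1, where 1 is 200 mm, then the turn about the tool's z normalised to -1 to 1, where 1 is 180 degrees, then the closure, from -1 (fully open) to 1 (shut). In form: [x, y, z, turn, hand, x, y, z, turn, hand, ...]. A call has 1 to 10 rows; each row is the pose to reach, as a shift and turn from the pose commanded when the call began, along the tool's axes at that moment, turning the shorter way round; what a row does not reach only later rows make up. A row lasts 1/8 s, in which the tool goes at most 62.5 mm and 10.7 degrees, less where a joint would pass 70% of its speed; a pose out of reach is approached as far as the arm can. A call with a number of a shift or a turn outside -1 to 1 is refused whole. A call with a gripper value outside its range is refused whole. The fingers move at their own pace and stop on an object; "grip_force" is the grip in N (left out, the last holds). Time passes only in rows, so rows that repeat a pose let the fingers close. It gives the time, the measured TCP pose, the force, the opening and the grip force at its end, in the units of the state.
- ctrl.state(): the state, without advancing time (a new reading comes with each control period).
- ctrl.read_camera(name): name is "side" or "top"; returns a dict with "image" (480x640x3 uint8, red, green, blue), "vfov" (degrees; the focal length in pixels is half the picture's height over the tangent of half this angle, whatever the lens; pixels are square), "cx", "cy" (the principal point, pixels), "R" (3x3) and "t" (3): a world point X has camera coordinates R X + t. Camera axes: x right, y down, z forward; pixel columns grow to the right and rows downward; lengths in m; the calibration is good to about 2 mm. A picture is of the moment at which its call begins. There is no depth.
- ctrl.close_job(): hands the job in; it is judged then, once.
The state is a dict: "time": time; "joints": joint angles; "joint_velocities": joint speeds; "joint_torque": joint torques, N m; "tool_pos": TCP position; "orientation": TCP orientation; "force": force on the tool from outside, world axes, zero at the start; "ft_torque": the same for the moment, N m; "opening": finger opening in m; "gripper_force": force on a finger pad.
Only numpy, scipy, OpenCV 4.12 (cv2) and the standard library are available. Lean on these libraries where they do the work, as an engineer would, in place of code of your own. Each camera call takes 0.05 s, during which the arm holds its last target. There are 200 camera calls.

## Working session

There is one attempt and no reset: what is moved stays moved. The work goes in short steps, Python scripts to look and compute and a tool call to move; the robot and the scene stay as the last step left them, time stands still between calls to the robot, and variables do not carry over. Pictures are saved under pics/ and viewed, at most 14 in all, crops included, and the job is handed in when it is done.

Besides the shell and the picture viewer there is one more tool, called after "Call:" as name(argument=value, ...) on one line, values as JSON. jog_arm: Moves the arm, as the interface text tells. Its arguments: {"type":"object","properties":{"moves":{"type":"array"},"grip_force":{"type":"number"}},"required":["moves"]}

```bash
ls; mkdir -p pics; cat > h.py <<'E'
import numpy as np, cv2
from cell import ctrl
def snap(n,fn=None):
    c=ctrl.read_camera(n)
    if fn: cv2.imwrite('pics/'+fn,cv2.cvtColor(c['image'],cv2.COLOR_RGB2BGR))
    return c
def f(c): return c['image'].shape[0]/2/np.tan(np.radians(c['vfov'])/2)
def ray(c,u,v,z):
    d=np.array([(u-c['cx'])/f(c),(v-c['cy'])/f(c),1.]); R=np.array(c['R']);t=np.array(c['t'])
    o=-R.T@t; w=R.T@d
    return o+w*(z-o[2])/w[2]
def proj(c,X):
    p=np.array(c['R'])@np.array(X)+np.array(c['t']); return p[0]/p[2]*f(c)+c['cx'],p[1]/p[2]*f(c)+c['cy']
E
python3 - <<'E'
from h import *
for n in('top','side'):
    c=snap(n,n+'0.png'); R=np.array(c['R']);print(n,c['vfov'],c['cx'],c['cy'],-R.T@np.array(c['t']),R.round(3).tolist())
print(ctrl.state())
E
```

```text
pics
top 47.16540669273469 321.19211391640476 241.9177744119237 [ 0.48051723 -0.1962943   0.99188961] [[-0.008, -1.0, 0.01], [-0.988, 0.007, -0.151], [0.151, -0.012, -0.988]]
side 55.17565229997925 327.0416138841704 238.85588343634805 [0.5956326  0.41214964 0.6671321 ] [[-0.999, -0.051, 0.016], [-0.046, 0.675, -0.736], [0.027, -0.736, -0.677]]
{'time': 0.1, 'joints': array([ 1.26038241e+00,  1.24449403e-01,  1.65155347e+00,  6.61306655e-06,
        1.36752566e+00, -8.26030693e-02]), 'joint_velocities': array([ 0.00080229, -0.00303791, -0.00350957, -0.00125321,  0.00159012,
        0.00141538]), 'joint_torque': array([ 9.52539231e-04, -4.24933326e+01, -3.66653216e+01, -1.39336930e-05,
        3.96354444e-03,  1.01238945e-05]), 'tool_pos': array([0.14665486, 0.63265945, 0.23016032]), 'orientation': array([-1.92162336e-04,  1.13659885e-01,  9.93519247e-01, -9.48680208e-04]), 'force': array([-0.41772761,  0.4159884 , -0.38870569]), 'ft_torque': array([ 0.0001734 ,  0.02619447, -0.04247955]), 'gripper_force': 0.0, 'opening': 0.0852253669773522}
```

View pics/top0.png

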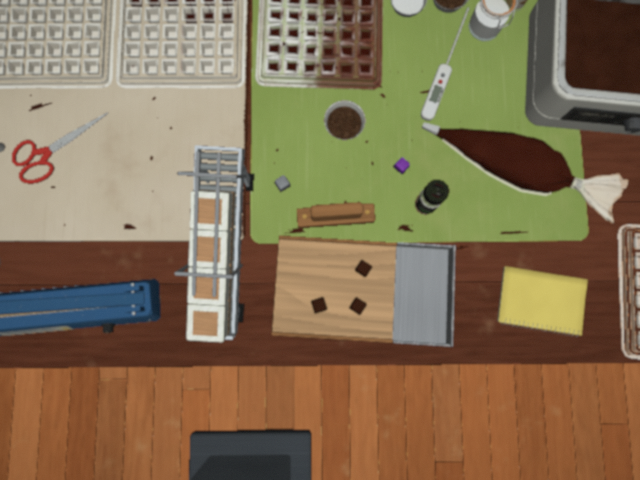

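View pics/side0.png

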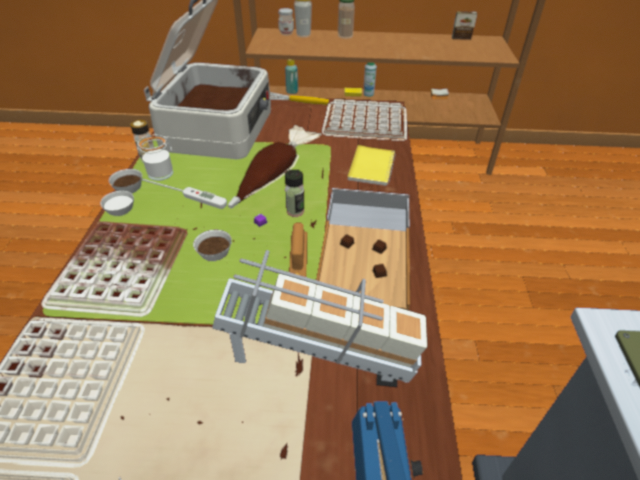

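The top view shows strays at about (363,268), (319,305) and (358,306). The grey block at (283,183) and the purple one at (402,165) are look-alikes. There are four cartons in the lane, the scraper is at (336,214), the jar at (432,195), and I see no tumbler.

```bash
cat > m.py <<'E'
from h import *
def blobs(m,amin=40):
    m=cv2.morphologyEx(m.astype(np.uint8),cv2.MORPH_OPEN,np.ones((2,2),np.uint8))
    n,l,s,ce=cv2.connectedComponentsWithStats(m)
    return [(s[i],ce[i],l==i) for i in range(1,n) if s[i][4]>=amin]
def strays(c):
    hsv=cv2.cvtColor(c['image'],cv2.COLOR_RGB2HSV).astype(int)
    m=(hsv[...,2]<75); m[:225]=0;m[350:]=0;m[:,:266]=0;m[:,470:]=0
    return [(b[1].round(1),b[0][4],ray(c,*b[1],.031).round(4)) for b in blobs(m)]
def labels(c):
    hsv=cv2.cvtColor(c['image'],cv2.COLOR_RGB2HSV).astype(int);im=c['image'].astype(int)
    m=(hsv[...,0]<17)&(hsv[...,1]>70)&(hsv[...,1]<140)&(hsv[...,2]>150)
    return m
E
python3 - <<'E'
from m import *
c=snap('top')
print('strays',strays(c))
im=c['image']
for p in [(300,260),(319,305),(208,322),(336,212),(300,215),(415,290),(336,222),(192,322),(283,183)]: print(p,im[p[1],p[0]],cv2.cvtColor(im[p[1]:p[1]+1,p[0]:p[0]+1],cv2.COLOR_RGB2HSV)[0,0])
for (u,v) in [(279,238),(397,243),(394,342),(273,335)]: print('board',ray(c,u,v,.03)[:2].round(4))
for (u,v) in [(456,247),(454,345)]: print('tray',ray(c,u,v,.04)[:2].round(4))
# enlarged crop
cr=cv2.resize(im[130:350,180:470],None,fx=2.7,fy=2.7,interpolation=cv2.INTER_CUBIC)
cv2.imwrite('pics/crop1.png',cr[...,::-1])
E
```

```text
strays [(array([450.4, 296.6]), np.int32(330), array([ 0.5296, -0.4322,  0.031 ])), (array([363.9, 269.1]), np.int32(137), array([ 0.5789, -0.2821,  0.031 ])), (array([319.6, 305.8]), np.int32(137), array([ 0.5154, -0.2038,  0.031 ])), (array([358.4, 306.5]), np.int32(135), array([ 0.5137, -0.2712,  0.031 ]))]
(300, 260) [182 149 110] [ 16 101 182]
(319, 305) [56 31 19] [ 10 168  56]
(208, 322) [177 137 100] [ 14 111 177]
(336, 212) [143 103  67] [ 14 136 143]
(300, 215) [138  99  64] [ 14 137 138]
(415, 290) [140 145 147] [ 99  12 147]
(336, 222) [139 101  65] [ 15 136 139]
(192, 322) [204 197 182] [ 20  28 204]
(283, 183) [131 135 137] [100  11 137]
board [ 0.6353 -0.1328]
board [ 0.625  -0.3418]
board [ 0.4524 -0.3316]
board [ 0.4661 -0.123 ]
tray [ 0.6156 -0.4437]
tray [ 0.4467 -0.4326]
```

View pics/crop1.png

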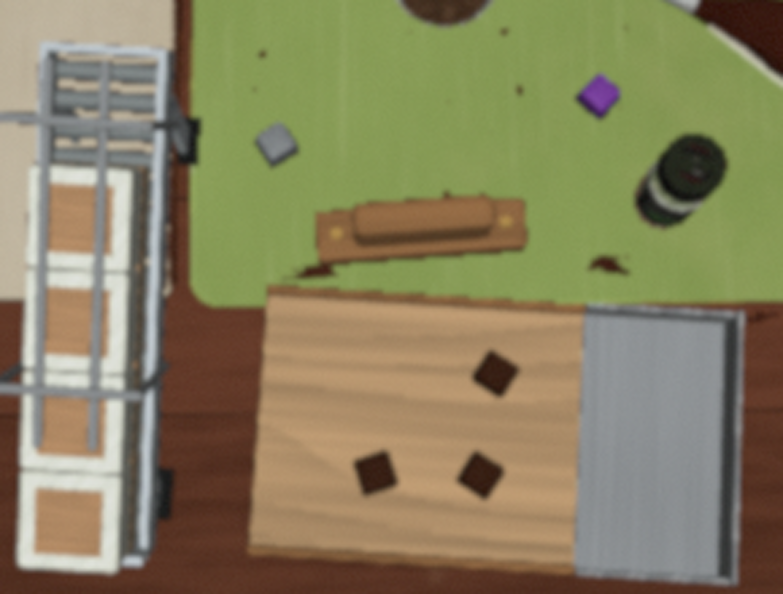

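```bash
python3 - <<'E'
from m import *
c=snap('top');s=snap('side')
P=lambda u,v,z:ray(c,180+u/2.7,130+v/2.7,z)
a=P(68.5,520,.102);L=[P(*p,.102+.0166*k) for k,p in enumerate([(68.5,520),(75,421),(77,322),(79,218)])]
print('labels',np.array(L).round(4).tolist())
d=L[3]-L[0];print('lane yaw',np.arctan2(d[1],d[0]),np.hypot(*d[:2])/3)
for n,q in {'foot':[(316,212),(525,200),(526,238),(317,252)],}.items():
    A=np.array([P(*p,.0325) for p in q]);print(n,A.mean(0).round(4),[np.linalg.norm(A[i]-A[(i+1)%4]).round(4) for i in range(4)],np.arctan2(*(A[0]-A[1])[[1,0]]))
A=np.array([P(*p,.0785) for p in [(356,205),(492,198),(494,228),(357,235)]]);print('handle',A.mean(0).round(4),[np.linalg.norm(A[i]-A[(i+1)%4]).round(4) for i in range(4)],np.arctan2(*(A[0]-A[1])[[1,0]]))
print('screws',P(336,233,.0325),P(506,221,.0325))
print('jar',P(692,160,.105))
# side crop check
im=s['image'];cv2.imwrite('pics/side1.png',cv2.resize(im[180:400,200:460],None,fx=3,fy=2.7)[...,::-1])
th=-.058;B=np.array([.5447,-.2323])
for x in L: print('side label',np.round(proj(s,x),1))
for p in [(-.0875,-.105),(-.0875,.105),(.0875,.105),(.0875,-.205)]:
    w=B+np.array([[np.cos(th),-np.sin(th)],[np.sin(th),np.cos(th)]])@p; print('side board',p,np.round(proj(s,[*w,.032]),1))
E
```

```text
labels [[0.4876, -0.0205, 0.102], [0.545, -0.0262, 0.1186], [0.6013, -0.0293, 0.1352], [0.6594, -0.0323, 0.1518]]
lane yaw -0.06886901663372488 0.05740508463428263
foot [ 0.6784 -0.2342  0.0325] [np.float64(0.1384), np.float64(0.0256), np.float64(0.1379), np.float64(0.0268)] 1.6231888374083223
handle [ 0.6747 -0.2348  0.0785] [np.float64(0.0858), np.float64(0.0193), np.float64(0.0861), np.float64(0.0192)] 1.617193439740071
screws [ 0.67371233 -0.17808127  0.0325    ] [ 0.68106838 -0.29027809  0.0325    ]
jar [ 0.70345327 -0.39845158  0.105     ]
side label [406.7 323.7]
side label [369.8 311.9]
side label [332.8 301.3]
side label [293.8 290.5]
side board (-0.0875, -0.105) [408.3 225.5]
side board (-0.0875, 0.105) [410.8 302. ]
side board (0.0875, 0.105) [313.5 292.8]
side board (0.0875, -0.205) [331.1 190.9]
```

View pics/side1.png

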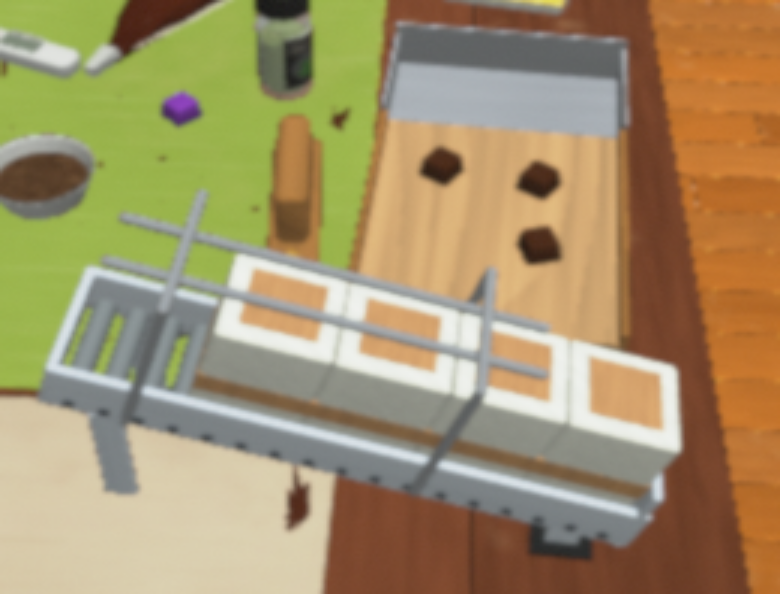

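The side crop agrees with the top-view estimates for the three strays, scraper, lane and cartons. It also confirms the grey and purple look-alikes are off the board. Next I'll write a planning helper and move.

```bash
cat > plan.py <<'E'
from h import *
B=np.array([.5447,-.2323]);TH=-.058
def bw(x,y): # board frame -> world xy
    c,s=np.cos(TH),np.sin(TH); return B+np.array([c*x-s*y,s*x+c*y])
def bf(p):
    c,s=np.cos(TH),np.sin(TH); d=np.array(p[:2])-B; return np.array([c*d[0]+s*d[1],-s*d[0]+c*d[1]])
def cur():
    s=ctrl.state(); w,x,y,z=s['orientation']
    R=np.array([[1-2*(y*y+z*z),2*(x*y-w*z)],[2*(x*y+w*z),1-2*(x*x+z*z)]])
    return np.array(s['tool_pos']),np.arctan2(R[1,0],R[0,0]),s
def plan(wps,one=True):
    """wps: (x,y,z,alpha); each a new call unless one=True -> all relative to the current pose"""
    p,a,s=cur(); 
    for (x,y,z,al) in wps:
        d=np.array([x,y,z])-p
        tx=np.array([np.cos(a),np.sin(a)]);ty=np.array([np.sin(a),-np.cos(a)])
        t=(a-al+np.pi)%(2*np.pi)-np.pi
        n=np.array([d[:2]@tx,d[:2]@ty,-d[2]])/.2
        print(np.round(n,3).tolist(),'turn',round(t/np.pi,3), '!!' if abs(n).max()>1 else '')
        if not one: p,a=np.array([x,y,z]),al
E
python3 - <<'E'
from plan import *
p,a,s=cur();print(p,a)
plan([(.147+.106*k,.633-.1735*k,.29,2.914-.26*k) for k in (1,2,3,4)]+[(.677,-.2345,.29,1.62),(.677,-.2345,.14,1.62)],one=False)
E
```

```text
[0.14672972 0.63292477 0.23071206] 2.9138028192617065
[-0.713, -0.725, -0.296] turn 0.083 
[-0.875, -0.518, -0.0] turn 0.083 
[-0.978, -0.276, -0.0] turn 0.083 
[-1.016, -0.015, -0.0] turn 0.083 !!
[-0.986, 0.247, -0.0] turn 0.081 
[0.0, 0.0, 0.75] turn 0.0
```

Call:
jog_arm(moves=[-0.1,-0.1,-0.3,0,-1,-0.713,-0.725,-0.3,0.083,-1,-0.713,-0.725,-0.3,0.083,-1,-0.713,-0.725,-0.3,0.083,-1,-0.713,-0.725,-0.3,0.083,-1], grip_force=40)

```text
time: 0.88
tool_pos: [0.2544, 0.4576, 0.2917]
orientation: [0.0, 0.244, 0.97, 0.0]
force: [0.0, 0.9, 0.3]
opening: 0.0856
gripper_force: 0.0
```

Call:
jog_arm(moves=[-0.875,-0.518,0,0.083,-1,-0.875,-0.518,0,0.083,-1,-0.875,-0.518,0,0.083,-1,-0.875,-0.518,0,0.083,-1])

```text
time: 1.38
tool_pos: [0.36, 0.2845, 0.2914]
orientation: [0.0, 0.367, 0.93, 0.0]
force: [0.5, 0.4, -0.2]
opening: 0.0855
gripper_force: 0.0
```

Call:
jog_arm(moves=[-0.978,-0.276,0,0.083,-1,-0.978,-0.276,0,0.083,-1,-0.978,-0.276,0,0.083,-1,-0.978,-0.276,0,0.083,-1])

```text
time: 1.88
tool_pos: [0.4657, 0.1111, 0.2911]
orientation: [-0.0, 0.485, 0.874, -0.0]
force: [-0.0, -0.6, 0.5]
opening: 0.0855
gripper_force: 0.0
```

Call:
jog_arm(moves=[-1,-0.015,0,0.083,-1,-1,-0.015,0,0.083,-1,-1,-0.015,0,0.083,-1,-1,-0.015,0,0.083,-1])

```text
time: 2.38
tool_pos: [0.5697, -0.0594, 0.2905]
orientation: [-0.001, 0.594, 0.804, -0.0]
force: [0.2, 0.9, -0.2]
opening: 0.0856
gripper_force: 0.0
```

```bash
python3 - <<'E'
from plan import *
p,a,s=cur();print(p,a,s['time'],s['joints'].round(2))
plan([(.677,-.2345,.29,1.62),(.677,-.2345,.14,1.62)])
E
```

```text
[ 0.56968129 -0.05941576  0.2904695 ] 1.8692732628164086 2.375 [-0.2  -0.08  1.75  0.    1.46 -0.5 ]
[-0.995, 0.255, 0.002] turn 0.079 
[-0.995, 0.255, 0.752] turn 0.079
```

Call:
jog_arm(moves=[-0.995,0.255,0,0.079,-1,-0.995,0.255,0,0.079,-1,-0.995,0.255,0,0.079,-1,-0.995,0.255,0,0.079,-1,-0.995,0.255,0.75,0.079,-1,-0.995,0.255,0.75,0.079,-1,-0.995,0.255,0.75,0.079,-1,-0.995,0.255,0.75,0.079,-1])

```text
time: 3.38
tool_pos: [0.6743, -0.2302, 0.1378]
orientation: [-0.003, 0.688, 0.726, -0.001]
force: [-0.4, 0.9, 0.3]
opening: 0.0854
gripper_force: 0.0
```

```bash
python3 - <<'E'
from plan import *
p,a,s=cur();print(p,a)
c=snap('top');sd=snap('side')
A=cv2.resize(c['image'][150:280,250:430],(720,520)); cv2.imwrite('pics/a2.png',A[...,::-1])
S=cv2.resize(sd['image'][150:300,210:360],(600,600)); cv2.imwrite('pics/s2.png',S[...,::-1])
print(proj(c,p),proj(sd,p))
plan([(.677,-.2345,.0405,1.62)])
E
```

```text
[ 0.6743009  -0.23021098  0.13776254] 1.6249288688952048
(np.float64(335.93712810631905), np.float64(202.6493783075789)) (np.float64(297.2757507235165), np.float64(212.5007302320389))
[-0.012, -0.0, 0.513] turn 0.001
```

View pics/s2.png

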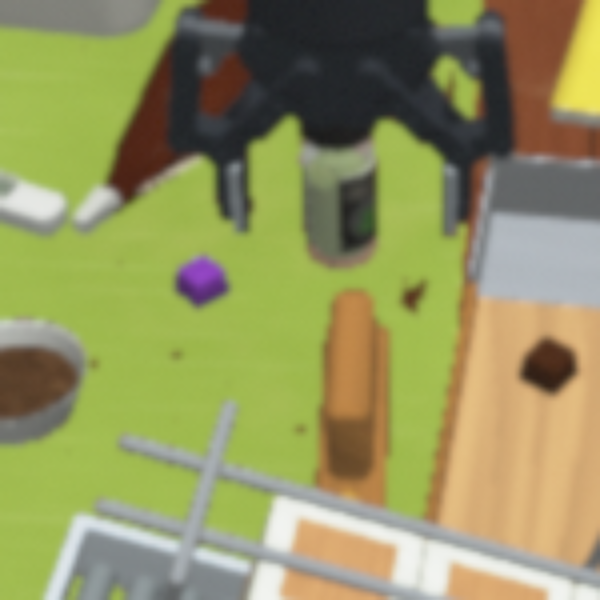

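The open fingers straddle the handle (finger midpoint at about 345 px, handle at 350 px in the crop). Descend and grip.

Call:
jog_arm(moves=[-0.012,0,0.25,0,-1,-0.012,0,0.49,0,-1,-0.012,0,0.49,0,-1,-0.012,0,0.49,0,1,-0.012,0,0.49,0,1,-0.012,0,0.49,0,1,-0.012,0,0.49,0,1,-0.012,0,0.49,0,1,-0.012,0,0.49,0,1], grip_force=60)

```text
time: 4.6
tool_pos: [0.677, -0.2364, 0.0454]
orientation: [0.001, 0.689, 0.725, 0.0]
force: [-1.4, 0.9, 6.7]
opening: 0.0211
gripper_force: 60.4
```

```bash
python3 - <<'E'
from plan import *
p,a,s=cur();print(p,a)
plan([(p[0],p[1],.16,a),(*bw(0,.11),.16,3.084)])
E
```

```text
[ 0.67695797 -0.23641655  0.04536287] 1.6226511050263273
[0.0, 0.0, -0.573] turn 0.0 
[0.602, -0.599, -0.573] turn -0.465
```

Call:
jog_arm(moves=[0,0,-0.3,0,1,0,0,-0.6,0,1,0,0,-0.6,0,1,0,0,-0.6,0,1])

```text
time: 5.1
tool_pos: [0.6752, -0.2356, 0.1621]
orientation: [-0.001, 0.689, 0.725, -0.0]
force: [-0.3, -0.1, -3.4]
opening: 0.0213
gripper_force: 59.8
```

```bash
python3 - <<'E'
from plan import *
p,a,s=cur();print(p,a,s['opening'])
plan([(*bw(0,-.02),.165,3.084)])
E
```

```text
[ 0.67521701 -0.23561479  0.16207077] 1.6225657905102058 0.021283487306432102
[-0.049, -0.662, -0.015] turn -0.465
```

Call:
jog_arm(moves=[-0.049,-0.3,0,-0.06,1,-0.049,-0.662,0,-0.12,1,-0.049,-0.662,0,-0.18,1,-0.049,-0.662,0,-0.24,1,-0.049,-0.662,0,-0.3,1,-0.049,-0.662,0,-0.36,1,-0.049,-0.662,0,-0.42,1,-0.049,-0.662,0,-0.465,1,-0.049,-0.662,0,-0.465,1,-0.049,-0.662,0,-0.465,1])

```text
time: 6.35
tool_pos: [0.5434, -0.252, 0.1614]
orientation: [-0.001, 0.03, 1.0, 0.001]
force: [-0.5, -0.2, -2.6]
opening: 0.0211
gripper_force: 60.2
```

```bash
python3 - <<'E'
from plan import *
p,a,s=cur();print(p,a,s['opening'],bf(p))
c=snap('top','t3.png'); print(strays(c)); print([bf(x[2]).round(3) for x in strays(c)])
plan([(*bw(0,.097),.165,3.084),(*bw(0,.097),.066,3.084)])
E
```

```text
[ 0.54335029 -0.25204878  0.16135682] 3.0813097738299207 0.02113078809468763 [-0.00020265 -0.01979381]Traceback (most recent call last):
  File "<stdin>", line 3, in <module>
NameError: name 'strays' is not defined
```

View pics/t3.png

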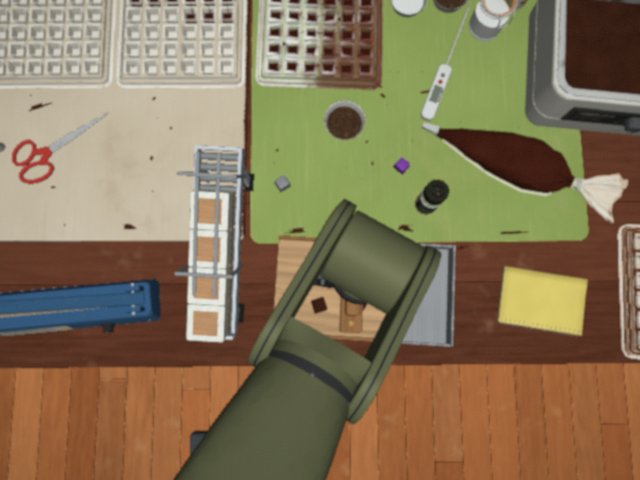

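```bash
python3 - <<'E'
from plan import *
plan([(*bw(0,.078),.162,3.084),(*bw(0,.078),.068,3.084)])
E
```

```text
[0.001, 0.49, -0.0] turn -0.001 
[0.001, 0.49, 0.47] turn -0.001
```

Call:
jog_arm(moves=[0,0.25,0,0,1,0,0.49,0,0,1,0,0.49,0,0,1,0,0.49,0.25,0,1,0,0.49,0.44,0,1,0,0.49,0.44,0,1,0,0.49,0.44,0,1])

```text
time: 7.28
tool_pos: [0.5509, -0.1556, 0.0768]
orientation: [0.001, 0.03, 1.0, -0.0]
force: [0.4, -0.2, -1.7]
opening: 0.0214
gripper_force: 60.2
```

```bash
python3 - <<'E'
from plan import *
p,a,s=cur();print(p,a,bf(p),s['force'])
sd=snap('side')
S=cv2.resize(sd['image'][180:320,290:430],(600,600)); cv2.imwrite('pics/s4.png',S[...,::-1])
E
```

```text
[ 0.55094337 -0.15561855  0.07683641] 3.0825102465598007 [0.00178784 0.07691442] [ 0.44257664 -0.18818094 -1.65428852]
```

View pics/s4.png

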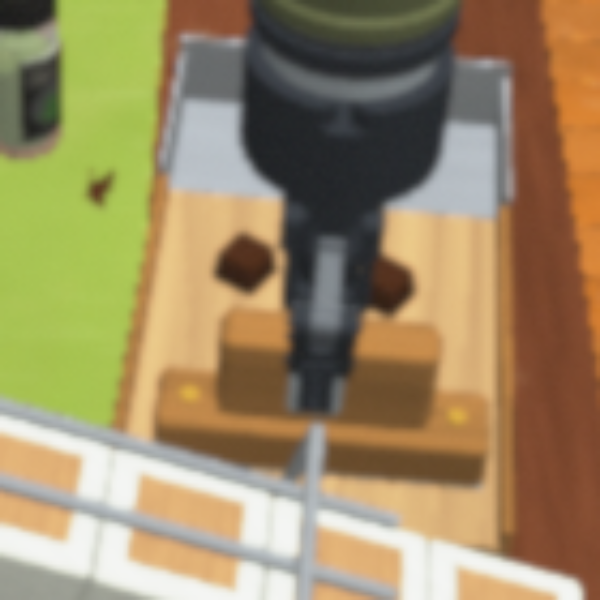

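Call:
jog_arm(moves=[0,0,0.04,0,1,0,0,0.05,0,1,0,0,0.05,0,1])

```text
time: 7.7
tool_pos: [0.5499, -0.1547, 0.0654]
orientation: [-0.0, 0.029, 1.0, 0.0]
force: [-0.2, -0.3, -3.1]
opening: 0.0214
gripper_force: 60.3
```

```bash
python3 - <<'E'
from plan import *
p,a,s=cur();print(p,a,bf(p),s['force'])
plan([(*bw(0,y),p[2],3.084) for y in (-.02,-.1,-.121)])
E
```

```text
[ 0.54991469 -0.1547174   0.06535959] 3.083414949224519 [0.00070865 0.07775443] [-0.17423279 -0.29153636 -3.14153012]
[0.003, -0.489, -0.0] turn -0.0 
[0.003, -0.889, -0.0] turn -0.0 
[0.003, -0.994, -0.0] turn -0.0
```

Call:
jog_arm(moves=[0,-0.1,0,0,1,0,-0.2,0,0,1,0,-0.3,0,0,1,0,-0.4,0,0,1,0,-0.5,0,0,1,0,-0.6,0,0,1,0,-0.7,0,0,1,0,-0.8,0,0,1,0,-0.9,0,0,1,0,-0.99,0,0,1])

```text
time: 8.95
tool_pos: [0.5396, -0.3541, 0.0679]
orientation: [0.001, 0.029, 1.0, -0.0]
force: [-0.1, -1.1, 0.4]
opening: 0.0208
gripper_force: 60.6
```

Call:
jog_arm(moves=[0,-0.02,0,0,1,0,-0.02,0,0,1,0,0.1,0,0,1,0,0.1,-0.5,0,1,0,0.1,-0.5,0,1,0,0.1,-0.5,0,1])

```text
time: 9.7
tool_pos: [0.5418, -0.332, 0.1696]
orientation: [0.003, 0.028, 1.0, -0.002]
force: [0.2, 0.8, -2.6]
opening: 0.0211
gripper_force: 60.8
```

```bash
python3 - <<'E'
from plan import *
p,a,s=cur();print(p,a,bf(p),s['force'],s['opening'])
sd=snap('side');c=snap('top')
S=np.hstack([cv2.resize(sd['image'][150:320,290:430],(400,486)),cv2.resize(c['image'][220:360,260:480],(400,255)).repeat(2,0)[:486] if 0 else cv2.copyMakeBorder(cv2.resize(c['image'][220:360,260:480],(400,255)),0,231,0,0,cv2.BORDER_CONSTANT)]); cv2.imwrite('pics/s5.png',S[...,::-1])
E
```

```text
[ 0.54181111 -0.33203542  0.16963861] 3.0851014944547432 [ 0.00289738 -0.09973518] [ 0.15874342  0.7754895  -2.58820008] 0.021108499382355157
```

View pics/s5.png

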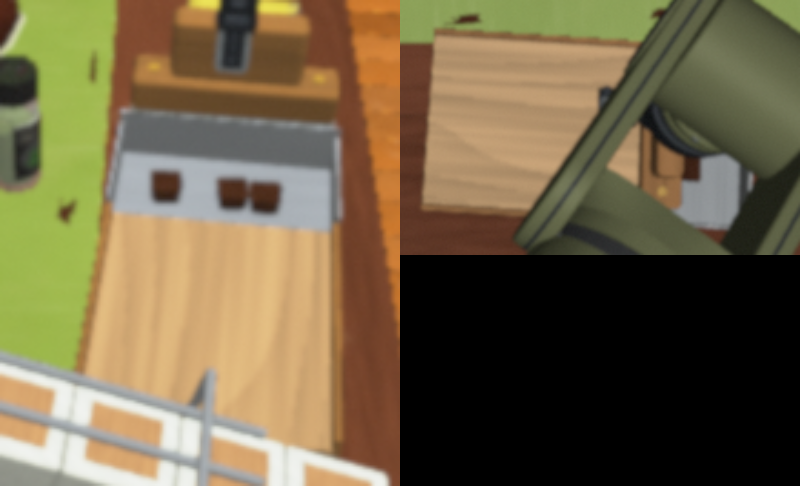

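All three pralines are in the tray and the board is clear. Now the scraper goes back to its old place.

```bash
python3 - <<'E'
from plan import *
plan([(.679,-.2345,.17,1.6)])
E
```

```text
[-0.67, 0.52, -0.029] turn 0.473
```

Call:
jog_arm(moves=[-0.2,0.52,0,0.06,1,-0.4,0.52,0,0.12,1,-0.67,0.52,0,0.18,1,-0.67,0.52,0,0.24,1,-0.67,0.52,0,0.3,1,-0.67,0.52,0,0.36,1,-0.67,0.52,0,0.42,1,-0.67,0.52,0,0.47,1,-0.67,0.52,0,0.47,1,-0.67,0.52,0,0.47,1])

```text
time: 11.05
tool_pos: [0.6785, -0.2357, 0.1631]
orientation: [-0.002, 0.693, 0.721, -0.001]
force: [0.5, -0.2, -3.0]
opening: 0.0213
gripper_force: 60.8
```

Call:
jog_arm(moves=[0,0,0.25,0,1,0,0,0.5,0,1,0,0,0.57,0,1,0,0,0.59,0,1,0,0,0.59,0,1])

```text
time: 11.68
tool_pos: [0.6808, -0.2371, 0.0495]
orientation: [0.002, 0.694, 0.72, 0.001]
force: [0.4, 0.2, -0.8]
opening: 0.021
gripper_force: 60.7
```

Force suggests it is nearly down; lower about 4 mm more, watching force, then release.

Call:
jog_arm(moves=[0,0,0.015,0,1,0,0,0.022,0,1,0,0,0.022,0,1])

```text
time: 12.05
tool_pos: [0.6806, -0.237, 0.0454]
orientation: [0.001, 0.694, 0.72, 0.0]
force: [-2.3, 0.4, 6.1]
opening: 0.0212
gripper_force: 61.6
```

Call:
jog_arm(moves=[0,0,0,0,-1,0,0,0,0,-1,0,0,0,0,-1,0,0,0,0,-1,0,0,-0.3,0,-1,0,0,-0.6,0,-1,0,0,-1,0,-1,0,0,-1,0,-1,0,0,-1,0,-1])

```text
time: 13.18
tool_pos: [0.6801, -0.2367, 0.2447]
orientation: [0.002, 0.694, 0.72, 0.001]
force: [-0.4, 0.2, -0.3]
opening: 0.085
gripper_force: 0.0
```

```bash
python3 - <<'E'
from plan import *
p,a,s=cur();print(p,a)
A=np.array([.508,-.022]); print(.4876+.0207)
plan([(.55,-.1,.29,2.4),(.46,-.03,.29,3.073)],one=False)
E
```

```text
[ 0.68009582 -0.23668303  0.24472264] 1.606889808640486
0.5083
[0.706, -0.625, -0.226] turn -0.252 
[0.568, -0.046, -0.0] turn -0.214
```

Call:
jog_arm(moves=[0.3,-0.1,-0.2,-0.06,-1,0.5,-0.4,-0.226,-0.12,-1,0.706,-0.625,-0.226,-0.18,-1,0.706,-0.625,-0.226,-0.25,-1,0.706,-0.625,-0.226,-0.25,-1])

```text
time: 13.8
tool_pos: [0.5479, -0.0988, 0.2852]
orientation: [-0.002, 0.366, 0.931, -0.0]
force: [-0.7, 0.3, 0.6]
opening: 0.0854
gripper_force: 0.0
```

```bash
python3 - <<'E'
from plan import *
from m import *
p,a,s=cur();print(p,a)
sd=snap('side');c=snap('top')
print(strays(c),[ (x[0],bf(ray(c,*x[0],.011)).round(3)) for x in strays(c)])
m=labels(c); print([(b[1].round(1),b[0][:4].tolist()) for b in blobs(m,100) if b[1][0]<250 and b[1][1]>180])
plan([(.484,-.0205,.27,3.073)])
S=np.hstack([cv2.resize(sd['image'][220:340,230:350],(400,400)),cv2.resize(c['image'][180:280,280:380],(400,400))]); cv2.imwrite('pics/s6.png',S[...,::-1])
E
```

```text
[ 0.54785896 -0.09880828  0.28516458] 2.3932471413750744
[(array([270.3, 242.5]), np.int32(255), array([ 0.6273, -0.1176,  0.031 ])), (array([450.2, 296.4]), np.int32(270), array([ 0.5299, -0.432 ,  0.031 ])), (array([421.7, 269. ]), np.int32(129), array([ 0.5782, -0.3838,  0.031 ])), (array([274.3, 301.8]), np.int32(306), array([ 0.523 , -0.1251,  0.031 ])), (array([419.4, 305.9]), np.int32(284), array([ 0.5139, -0.3774,  0.031 ]))] [(array([270.3, 242.5]), array([0.079, 0.121])), (array([450.2, 296.4]), array([-0.002, -0.205])), (array([421.7, 269. ]), array([ 0.045, -0.153])), (array([274.3, 301.8]), array([-0.027,  0.107])), (array([419.4, 305.9]), array([-0.021, -0.15 ]))]
[(array([205.2, 296.1]), [196, 292, 23, 8]), (array([202.6, 323.3]), [194, 313, 20, 23])]
[0.51, 0.068, 0.08] turn -0.217
```

View pics/s6.png

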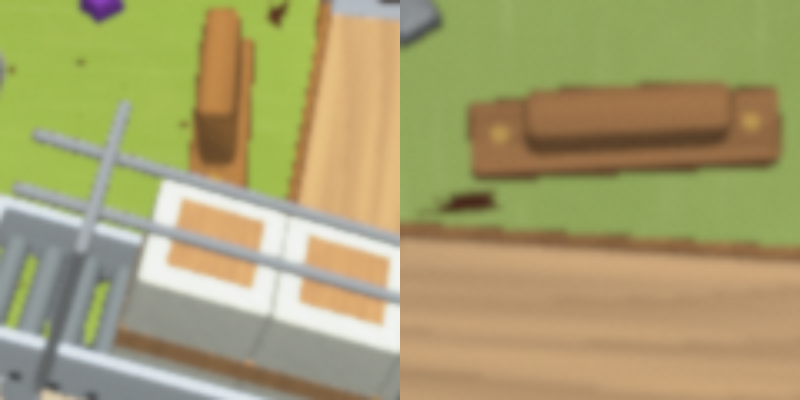

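The scraper stands upright behind the board and the pralines lie at board y ≈ -0.15. On to carton 1.

Call:
jog_arm(moves=[0.3,0.068,0,-0.06,-1,0.51,0.068,0,-0.12,-1,0.51,0.068,0,-0.18,-1,0.51,0.068,0.08,-0.217,-1,0.51,0.068,0.4,-0.217,-1,0.51,0.068,0.5,-0.217,-1,0.51,0.068,0.5,-0.217,-1,0.51,0.068,0.5,-0.217,-1])

```text
time: 14.9
tool_pos: [0.4851, -0.0209, 0.1892]
orientation: [0.001, 0.034, 0.999, -0.0]
force: [-0.4, 0.7, 0.2]
opening: 0.0851
gripper_force: 0.0
```

```bash
python3 - <<'E'
from plan import *
p,a,s=cur();print(p,a,s['joints'].round(2))
sd=snap('side')
S=cv2.resize(sd['image'][200:380,340:500],(640,720))[:600]; cv2.imwrite('pics/s7.png',S[...,::-1]); print(proj(sd,p))
plan([(.484,-.0205,.064,3.073)])
E
```

```text
[ 0.48514541 -0.02086835  0.1891537 ] 3.0726080201931643 [-0.15 -0.22  2.05 -0.    1.31 -1.66]
(np.float64(416.8574708883116), np.float64(285.24420860493916))
[0.007, 0.001, 0.629] turn -0.0
```

View pics/s7.png

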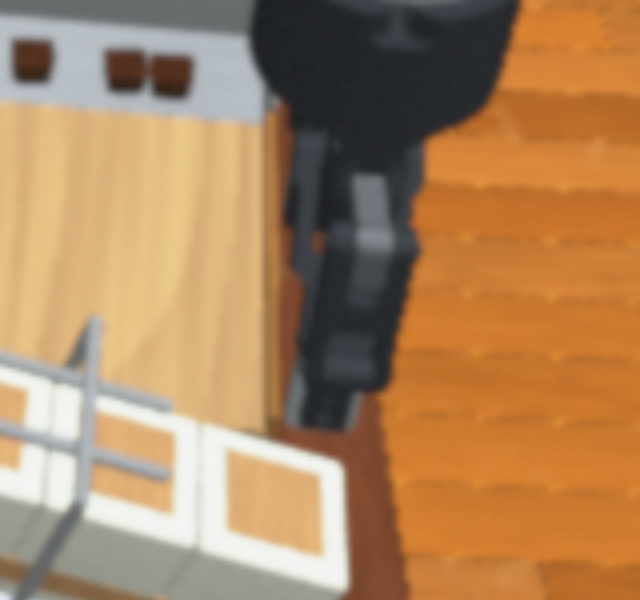

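Call:
jog_arm(moves=[0.007,0,0.25,0,-1,0.007,0,0.45,0,-1,0.007,0,0.6,0,-1,0.007,0,0.62,0,-1,0.007,0,0.62,0,-1])

```text
time: 15.58
tool_pos: [0.484, -0.0205, 0.0659]
orientation: [0.001, 0.034, 0.999, -0.0]
force: [0.4, -0.0, -0.5]
opening: 0.0857
gripper_force: 0.0
```

Call:
jog_arm(moves=[0,0,0,0,0,0,0,0,0,0.3,0,0,0,0,0.5,0,0,0,0,0.5,0,0,0,0,0.5], grip_force=30)

```text
time: 16.2
tool_pos: [0.4841, -0.0203, 0.0662]
orientation: [0.002, 0.034, 0.999, -0.0]
force: [-0.7, 1.0, 5.6]
opening: 0.0599
gripper_force: 33.9
```

Call:
jog_arm(moves=[0.02,0,-0.07,0,1,0.04,0,-0.14,0,1,0.06,0,-0.21,0,1,0.08,0,-0.28,0,1,0.11,0,-0.36,0,1,0.13,0,-0.44,0,1,0.16,0,-0.54,0,1,0.16,0,-0.7,0,1,0.16,0,-0.7,0,1,0.16,0,-0.7,0,1])

```text
time: 17.45
tool_pos: [0.4502, -0.0181, 0.2035]
orientation: [-0.0, 0.034, 0.999, 0.0]
force: [-0.2, -0.1, -1.4]
opening: 0.0597
gripper_force: 36.1
```

```bash
python3 - <<'E'
from plan import *
p,a,s=cur();print(p,a,s['opening'])
sd=snap('side');c=snap('top')
S=np.hstack([cv2.resize(sd['image'][190:390,240:440],(400,400)),cv2.resize(c['image'][180:380,150:350],(400,400))]); cv2.imwrite('pics/s8.png',S[...,::-1])
E
```

```text
[ 0.45016734 -0.01807409  0.20345457] 3.073970369418382 0.05969306137610605
```

View pics/s8.png

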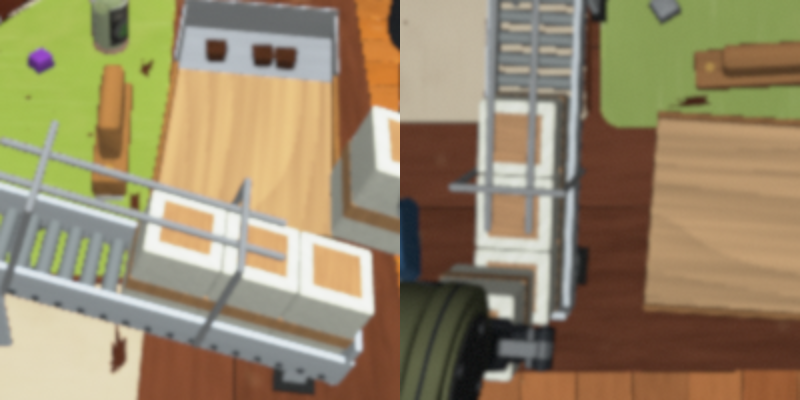

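Carton 1 is out and the others have run down. Now carry it to the back right of the board.

```bash
python3 - <<'E'
from plan import *
for t in [(.015,-.058),(.015,.058),(-.065,-.058),(-.065,.058)]: print(t,bw(*t))
T=bw(.015,-.058); plan([(.47,-.15,.2,3.084),(*T,.2,3.084),(*T,.08,3.084)],one=False)
E
```

```text
(0.015, -0.058) [ 0.55631266 -0.29107198]
(0.015, 0.058) [ 0.56303689 -0.17526704]
(-0.065, -0.058) [ 0.47644719 -0.28643458]
(-0.065, 0.058) [ 0.48317141 -0.17062964]
[-0.146, -0.652, 0.013] turn -0.003 
[-0.471, -0.679, -0.0] turn 0.0 
[0.0, 0.0, 0.6] turn 0.0
```

Call:
jog_arm(moves=[0,-0.3,0,0,1,-0.146,-0.652,0,-0.003,1,-0.146,-0.652,0,-0.003,1,-0.146,-0.652,0,-0.003,1])

```text
time: 18.05
tool_pos: [0.4705, -0.1503, 0.2027]
orientation: [-0.001, 0.03, 1.0, 0.001]
force: [0.3, 0.6, -2.2]
opening: 0.0595
gripper_force: 36.0
```

Call:
jog_arm(moves=[-0.235,-0.34,0,0,1,-0.471,-0.679,0,0,1,-0.471,-0.679,0,0,1,-0.471,-0.679,0.3,0,1,-0.471,-0.679,0.6,0,1,-0.471,-0.679,0.6,0,1,-0.471,-0.679,0.6,0,1])

```text
time: 18.92
tool_pos: [0.5584, -0.2908, 0.0862]
orientation: [0.001, 0.028, 1.0, -0.001]
force: [0.3, 0.3, 0.3]
opening: 0.0597
gripper_force: 35.9
```

```bash
python3 - <<'E'
from plan import *
p,a,s=cur();print(p,a,bf(p),s['opening'],s['force']);T=bw(.015,-.058);plan([(*T,.068,3.084)])
E
```

```text
[ 0.55837143 -0.29077382  0.08621309] 3.084775878386403 [ 0.01703802 -0.057583  ] 0.05971617181998345 [0.30109847 0.26386339 0.33639742]
[0.01, -0.002, 0.091] turn 0.0
```

Call:
jog_arm(moves=[0,0,0.05,0,1,0,0,0.09,0,1,0,0,0.105,0,1,0,0,0.105,0,1], grip_force=20)

```text
time: 19.42
tool_pos: [0.5585, -0.2918, 0.0666]
orientation: [0.001, 0.029, 1.0, -0.0]
force: [-2.7, 2.3, 10.0]
opening: 0.0594
gripper_force: 37.5
```

Contact. Release and rise.

Call:
jog_arm(moves=[0,0,0,0,-0.5,0,0,0,0,-0.6,0,0,0,0,-1,0,0,0,0,-1,0,0,0,0,-1,0,0,-0.3,0,-1,0,0,-0.7,0,-1,0,0,-0.7,0,-1,0,0,-0.7,0,-1])

```text
time: 20.55
tool_pos: [0.5579, -0.2917, 0.2049]
orientation: [0.002, 0.029, 1.0, -0.001]
force: [0.0, 0.2, -1.2]
opening: 0.085
gripper_force: 0.0
```

```bash
python3 - <<'E'
from plan import *
p,a,s=cur();print(p,a)
plan([(.47,-.14,.205,3.073),(.484,-.0205,.205,3.073),(.484,-.0205,.066,3.073)],one=False)
sd=snap('side');c=snap('top')
S=np.hstack([cv2.resize(sd['image'][160:360,250:450],(400,400)),cv2.resize(c['image'][180:380,180:480],(400,267)).repeat(1,0) if 0 else cv2.copyMakeBorder(cv2.resize(c['image'][180:380,180:480],(400,267)),0,133,0,0,cv2.BORDER_CONSTANT)]); cv2.imwrite('pics/s9.png',S[...,::-1])
E
```

```text
[ 0.55790218 -0.29171822  0.20493423] 3.0834098881867296
[0.483, 0.732, -0.0] turn 0.003 
[-0.029, 0.601, -0.0] turn 0.0 
[0.0, 0.0, 0.695] turn 0.0
```

View pics/s9.png

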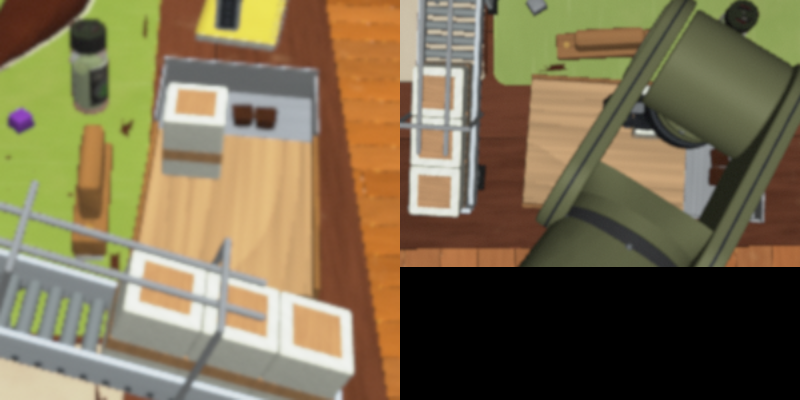

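Carton 1 stands upright at the back right of the board. Now a numeric check of the lane cartons and the placed carton.

```bash
cat >> m.py <<'E'
def rep():
    from plan import bf
    for n in ('top','side'):
        c=ctrl.read_camera(n);h=cv2.cvtColor(c['image'],cv2.COLOR_RGB2HSV).astype(int)
        m=(h[...,0]>8)&(h[...,0]<18)&(h[...,1]>75)&(h[...,1]<135)&(h[...,2]>150)
        for b in blobs(m,150):
            x,y,w,hh,A=b[0]
            if w<60 and hh<60 and y>150:
                q=ray(c,*b[1],.097);l=ray(c,*b[1],.102);print(n,b[1].round(1),[w,hh,A],'board',bf(q).round(3),'lane-front',l[:2].round(3),
                  'ang',cv2.minAreaRect(np.argwhere(b[2])[:,::-1].astype(np.float32))[2])
E
python3 -c "
from m import *
rep()"
```

```text
top [205.7 249.5] [np.int32(17), np.int32(24), np.int32(387)] board [0.049 0.218] lane-front [ 0.606 -0.018] ang 90.0
top [205. 289.] [np.int32(23), np.int32(22), np.int32(351)] board [-0.016  0.214] lane-front [ 0.541 -0.019] ang 3.3664608001708984
top [206.2 324. ] [np.int32(24), np.int32(23), np.int32(528)] board [-0.071  0.208] lane-front [ 0.485 -0.022] ang 90.0
side [348.5 211.8] [np.int32(20), np.int32(13), np.int32(222)] board [ 0.039 -0.054] lane-front [ 0.58  -0.283] ang 4.763641834259033
side [337.5 266.9] [np.int32(26), np.int32(41), np.int32(584)] board [0.047 0.097] lane-front [ 0.597 -0.133] ang 10.30484676361084
side [334.9 298.9] [np.int32(25), np.int32(15), np.int32(210)] board [0.044 0.169] lane-front [ 0.599 -0.062] ang 16.699241638183594
side [333.1 310.8] [np.int32(25), np.int32(13), np.int32(175)] board [0.045 0.193] lane-front [ 0.6   -0.038] ang 15.945395469665527
side [374.3 310.3] [np.int32(20), np.int32(13), np.int32(171)] board [-0.02   0.184] lane-front [ 0.536 -0.043] ang 16.699243545532227
side [409.  325.9] [np.int32(23), np.int32(25), np.int32(455)] board [-0.073  0.208] lane-front [ 0.485 -0.016] ang 90.0
```

Call:
jog_arm(moves=[0.2,0.5,0,0,-1,0.483,0.732,0,0,-1,0.483,0.732,0,0.003,-1,0.483,0.732,0,0.003,-1])

```text
time: 21.25
tool_pos: [0.4665, -0.1368, 0.2004]
orientation: [-0.002, 0.032, 0.999, 0.001]
force: [-0.5, 0.0, -0.0]
opening: 0.0855
gripper_force: 0.0
```

```bash
python3 -c "
from m import *
from plan import *
rep();print(cur()[0])
plan([(.484,-.0205,.205,3.073),(.484,-.0205,.066,3.073)])"
```

```text
top [205.9 249.6] [np.int32(17), np.int32(24), np.int32(380)] board [0.049 0.218] lane-front [ 0.605 -0.018] ang 90.0
top [375.9 263.1] [np.int32(23), np.int32(23), np.int32(514)] board [ 0.041 -0.061] lane-front [ 0.581 -0.295] ang 90.0
side [348.5 211.9] [np.int32(20), np.int32(13), np.int32(219)] board [ 0.039 -0.054] lane-front [ 0.581 -0.283] ang 4.39870548248291
side [336.8 266.5] [np.int32(24), np.int32(39), np.int32(451)] board [0.048 0.097] lane-front [ 0.598 -0.134] ang 10.007980346679688
side [334.8 298.9] [np.int32(25), np.int32(15), np.int32(210)] board [0.044 0.169] lane-front [ 0.599 -0.062] ang 16.389541625976562
side [333.2 310.8] [np.int32(25), np.int32(13), np.int32(173)] board [0.044 0.193] lane-front [ 0.6   -0.038] ang 15.945395469665527
side [374.3 310.3] [np.int32(20), np.int32(13), np.int32(171)] board [-0.02   0.184] lane-front [ 0.536 -0.043] ang 16.699243545532227
side [409.  325.9] [np.int32(23), np.int32(25), np.int32(452)] board [-0.073  0.208] lane-front [ 0.484 -0.016] ang 15.945395469665527
[ 0.46874011 -0.13915094  0.20189514]
[-0.036, 0.597, -0.016] turn 0.001 
[-0.036, 0.597, 0.679] turn 0.001
```

Call:
jog_arm(moves=[-0.036,0.3,0,0,-1,-0.036,0.597,0,0,-1,-0.036,0.597,0,0,-1,-0.036,0.597,0.2,0,-1,-0.036,0.597,0.4,0,-1,-0.036,0.597,0.6,0,-1,-0.036,0.597,0.68,0,-1,-0.036,0.597,0.68,0,-1,-0.036,0.597,0.68,0,-1])

```text
time: 22.48
tool_pos: [0.486, -0.0214, 0.0688]
orientation: [0.001, 0.034, 0.999, -0.0]
force: [-0.1, 0.1, -0.4]
opening: 0.0853
gripper_force: 0.0
```

Call:
jog_arm(moves=[0,0,0,0,0,0,0,0,0,0.3,0,0,0,0,0.5,0,0,0,0,0.5,0,0,0,0,0.5], grip_force=30)

```text
time: 23.1
tool_pos: [0.4856, -0.0209, 0.0688]
orientation: [0.001, 0.034, 0.999, -0.0]
force: [-0.9, 0.3, 5.6]
opening: 0.0597
gripper_force: 34.3
```

Call:
jog_arm(moves=[0.02,0,-0.07,0,1,0.04,0,-0.14,0,1,0.06,0,-0.21,0,1,0.08,0,-0.28,0,1,0.11,0,-0.36,0,1,0.13,0,-0.44,0,1,0.16,0,-0.54,0,1,0.16,0,-0.7,0,1,0.16,0,-0.7,0,1,0.16,0,-0.7,0,1])

```text
time: 24.35
tool_pos: [0.452, -0.0186, 0.2063]
orientation: [-0.001, 0.034, 0.999, 0.0]
force: [-0.2, -0.2, -2.2]
opening: 0.0598
gripper_force: 35.6
```

```bash
python3 - <<'E'
from plan import *
from m import rep
p,a,s=cur();print(p,a,s['opening'])
rep()
T=bw(.015,.058); plan([(.45,-.13,.2,3.084),(*T,.2,3.084),(*T,.068,3.084)],one=False)
E
```

```text
[ 0.45197436 -0.01858119  0.20629175] 3.0740020136646806 0.05980698217321361
top [375.9 263.1] [np.int32(23), np.int32(23), np.int32(514)] board [ 0.041 -0.061] lane-front [ 0.581 -0.295] ang 90.0
top [204.4 288.5] [np.int32(18), np.int32(21), np.int32(330)] board [-0.015  0.215] lane-front [ 0.542 -0.018] ang 90.0
side [348.5 211.9] [np.int32(20), np.int32(13), np.int32(210)] board [ 0.039 -0.054] lane-front [ 0.581 -0.283] ang 4.085616588592529
side [356.5 272.1] [np.int32(13), np.int32(45), np.int32(210)] board [0.013 0.106] lane-front [ 0.564 -0.123] ang 11.0035400390625
side [409.  325.9] [np.int32(23), np.int32(25), np.int32(450)] board [-0.073  0.208] lane-front [ 0.484 -0.017] ang 14.03624439239502
side [373.6 322.6] [np.int32(20), np.int32(12), np.int32(155)] board [-0.019  0.209] lane-front [ 0.538 -0.019] ang 14.03624439239502
[-0.03, -0.557, 0.027] turn -0.003 
[-0.577, -0.193, -0.0] turn 0.0 
[0.0, 0.0, 0.66] turn 0.0
```

Call:
jog_arm(moves=[0,-0.3,0,0,1,-0.03,-0.557,0.02,-0.003,1,-0.03,-0.557,0.02,-0.003,1,-0.03,-0.557,0.02,-0.003,1])

```text
time: 24.95
tool_pos: [0.4504, -0.13, 0.2018]
orientation: [-0.001, 0.029, 1.0, 0.001]
force: [0.5, 0.7, -2.5]
opening: 0.0597
gripper_force: 35.5
```

Call:
jog_arm(moves=[-0.25,-0.193,0,0,1,-0.577,-0.193,0,0,1,-0.577,-0.193,0,0,1,-0.577,-0.193,0.3,0,1,-0.577,-0.193,0.56,0,1,-0.577,-0.193,0.56,0,1,-0.577,-0.193,0.56,0,1])

```text
time: 25.82
tool_pos: [0.565, -0.1752, 0.0933]
orientation: [0.001, 0.029, 1.0, -0.0]
force: [0.6, -1.1, -0.9]
opening: 0.0594
gripper_force: 35.4
```

```bash
python3 - <<'E'
from plan import *
p,a,s=cur();print(p,a,bf(p),s['opening'],s['force']);T=bw(.015,.058);plan([(*T,.069,3.084)])
E
```

```text
[ 0.56502423 -0.17520488  0.09330654] 3.0844597490843975 [0.01698039 0.05817725] 0.05939343891702919 [ 0.64183219 -1.11961833 -0.85893344]
[0.01, -0.001, 0.122] turn 0.0
```

Call:
jog_arm(moves=[0.01,0,0.05,0,1,0.01,0,0.09,0,1,0.01,0,0.12,0,1,0.01,0,0.12,0,1], grip_force=20)

```text
time: 26.32
tool_pos: [0.5631, -0.1756, 0.0691]
orientation: [0.001, 0.029, 1.0, -0.0]
force: [-1.5, 1.9, 5.6]
opening: 0.0595
gripper_force: 36.6
```

Call:
jog_arm(moves=[0,0,0,0,-0.5,0,0,0,0,-0.6,0,0,0,0,-1,0,0,0,0,-1,0,0,0,0,-1,0,0,-0.3,0,-1,0,0,-0.68,0,-1,0,0,-0.68,0,-1,0,0,-0.68,0,-1])

```text
time: 27.45
tool_pos: [0.5625, -0.1756, 0.2044]
orientation: [0.001, 0.029, 1.0, -0.0]
force: [0.3, -0.1, -1.0]
opening: 0.0852
gripper_force: 0.0
```

```bash
python3 - <<'E'
from plan import *
from m import rep
p,a,s=cur();print(p,a);rep()
plan([(.45,-.13,.205,3.073),(.485,-.0205,.205,3.073),(.485,-.0205,.066,3.073)],one=False)
E
```

```text
[ 0.56251776 -0.17557375  0.20436675] 3.08343298491213
top [375.9 263.1] [np.int32(23), np.int32(23), np.int32(515)] board [ 0.041 -0.061] lane-front [ 0.581 -0.295] ang 90.0
top [292.1 308.6] [np.int32(44), np.int32(52), np.int32(1598)] board [-0.04   0.071] lane-front [ 0.509 -0.159] ang 6.34019136428833
side [347.1 211.7] [np.int32(17), np.int32(12), np.int32(189)] board [ 0.042 -0.054] lane-front [ 0.583 -0.283] ang 90.0
side [367.6 247.4] [np.int32(17), np.int32(54), np.int32(414)] board [-0.003  0.042] lane-front [ 0.545 -0.185] ang 1.3322198390960693
side [345.9 253. ] [np.int32(22), np.int32(15), np.int32(297)] board [0.035 0.062] lane-front [ 0.583 -0.168] ang 90.0
side [336.  296.6] [np.int32(30), np.int32(15), np.int32(231)] board [0.043 0.164] lane-front [ 0.597 -0.067] ang 15.5241117477417
side [409.  325.9] [np.int32(23), np.int32(25), np.int32(455)] board [-0.073  0.208] lane-front [ 0.484 -0.017] ang 15.945395469665527
side [373.5 322.7] [np.int32(20), np.int32(12), np.int32(159)] board [-0.019  0.209] lane-front [ 0.538 -0.019] ang 14.03624439239502
[0.567, 0.192, -0.021] turn 0.003 
[-0.137, 0.558, -0.0] turn 0.0 
[0.0, 0.0, 0.695] turn 0.0
```

Call:
jog_arm(moves=[0.25,0.05,0,0,-1,0.567,0.192,0,0,-1,0.567,0.192,0,0.003,-1,0.567,0.192,0,0.003,-1])

```text
time: 28.05
tool_pos: [0.4504, -0.1301, 0.2017]
orientation: [-0.001, 0.034, 0.999, 0.0]
force: [0.6, -1.0, -0.0]
opening: 0.0855
gripper_force: 0.0
```

Call:
jog_arm(moves=[-0.18,0.3,0,0,-1,-0.18,0.558,0,0,-1,-0.18,0.558,0,0,-1,-0.18,0.558,0,0,-1])

```text
time: 28.55
tool_pos: [0.4953, -0.0217, 0.2027]
orientation: [-0.0, 0.033, 0.999, -0.0]
force: [0.4, 0.0, -0.5]
opening: 0.0856
gripper_force: 0.0
```

```bash
python3 - <<'E'
from plan import *
from m import rep
p,a,s=cur();print(p,a);rep()
plan([(.485,-.0205,.067,3.073)],one=False)
E
```

```text
[ 0.4953341  -0.02168488  0.2026933 ] 3.074820015974061
top [304.7 262.1] [np.int32(24), np.int32(23), np.int32(514)] board [0.036 0.055] lane-front [ 0.584 -0.179] ang 90.0
top [375.9 263.1] [np.int32(23), np.int32(23), np.int32(514)] board [ 0.041 -0.061] lane-front [ 0.581 -0.295] ang 90.0
top [206.4 288.3] [np.int32(14), np.int32(21), np.int32(250)] board [-0.014  0.212] lane-front [ 0.542 -0.021] ang 86.8201675415039
side [348.4 211.9] [np.int32(20), np.int32(13), np.int32(208)] board [ 0.039 -0.054] lane-front [ 0.581 -0.282] ang 4.39870548248291
side [345.9 253.1] [np.int32(22), np.int32(15), np.int32(288)] board [0.035 0.062] lane-front [ 0.583 -0.168] ang 5.19442892074585
side [409.  325.9] [np.int32(23), np.int32(25), np.int32(450)] board [-0.073  0.208] lane-front [ 0.484 -0.016] ang 14.03624439239502
side [373.6 322.6] [np.int32(20), np.int32(12), np.int32(155)] board [-0.019  0.209] lane-front [ 0.538 -0.019] ang 14.03624439239502
[0.05, 0.007, 0.679] turn -0.0
```

Call:
jog_arm(moves=[0.05,0.005,0.1,0,-1,0.05,0.005,0.3,0,-1,0.05,0.005,0.5,0,-1,0.05,0.005,0.68,0,-1,0.05,0.005,0.68,0,-1,0.05,0.005,0.68,0,-1])

```text
time: 29.4
tool_pos: [0.4856, -0.0207, 0.0686]
orientation: [0.001, 0.034, 0.999, -0.0]
force: [0.2, 0.5, -0.0]
opening: 0.085
gripper_force: 0.0
```

Call:
jog_arm(moves=[0,0,0,0,0,0,0,0,0,0.3,0,0,0,0,0.5,0,0,0,0,0.5,0,0,0,0,0.5], grip_force=30)

```text
time: 30.02
tool_pos: [0.486, -0.0201, 0.0692]
orientation: [0.002, 0.034, 0.999, -0.0]
force: [-1.0, -0.6, 6.7]
opening: 0.0593
gripper_force: 34.0
```

Call:
jog_arm(moves=[0.02,0,-0.07,0,1,0.04,0,-0.14,0,1,0.06,0,-0.21,0,1,0.08,0,-0.28,0,1,0.11,0,-0.36,0,1,0.13,0,-0.44,0,1,0.16,0,-0.54,0,1,0.16,0,-0.7,0,1,0.16,0,-0.7,0,1,0.16,0,-0.7,0,1])

```text
time: 31.28
tool_pos: [0.452, -0.0176, 0.2063]
orientation: [-0.001, 0.034, 0.999, 0.0]
force: [0.3, -0.1, -1.6]
opening: 0.0593
gripper_force: 34.5
```

```bash
python3 - <<'E'
from plan import *
from m import rep
p,a,s=cur();print(p,a,s['opening'])
rep()
T=bw(-.065,-.058); plan([(.45,-.15,.2,3.084),(*T,.2,3.084),(*T,.068,3.084)],one=False)
E
```

```text
[ 0.4520169  -0.01757437  0.20625183] 3.0739935456703704 0.05932338395662709
top [304.7 262.1] [np.int32(24), np.int32(23), np.int32(513)] board [0.036 0.055] lane-front [ 0.584 -0.179] ang 90.0
top [375.9 263.1] [np.int32(23), np.int32(23), np.int32(515)] board [ 0.041 -0.061] lane-front [ 0.581 -0.295] ang 90.0
side [348.5 211.9] [np.int32(20), np.int32(13), np.int32(207)] board [ 0.039 -0.054] lane-front [ 0.58  -0.283] ang 4.398705005645752
side [345.9 253.1] [np.int32(22), np.int32(15), np.int32(288)] board [0.035 0.062] lane-front [ 0.583 -0.168] ang 5.19442892074585
side [409.  326.9] [np.int32(23), np.int32(25), np.int32(450)] board [-0.073  0.21 ] lane-front [ 0.485 -0.015] ang 14.03624439239502
[-0.037, -0.661, 0.027] turn -0.003 
[-0.171, -0.673, -0.0] turn 0.0 
[0.0, 0.0, 0.66] turn 0.0
```

Call:
jog_arm(moves=[0,-0.3,0,0,1,-0.037,-0.661,0.02,-0.003,1,-0.037,-0.661,0.02,-0.003,1,-0.037,-0.661,0.02,-0.003,1])

```text
time: 31.88
tool_pos: [0.4504, -0.1502, 0.2017]
orientation: [-0.001, 0.03, 1.0, 0.001]
force: [0.2, 0.6, -1.5]
opening: 0.0592
gripper_force: 34.6
```

Call:
jog_arm(moves=[-0.08,-0.34,0,0,1,-0.17,-0.673,0,0,1,-0.17,-0.673,0,0,1,-0.17,-0.673,0.3,0,1,-0.17,-0.673,0.56,0,1,-0.17,-0.673,0.56,0,1,-0.17,-0.673,0.56,0,1])

```text
time: 32.75
tool_pos: [0.4785, -0.286, 0.0931]
orientation: [0.001, 0.028, 1.0, -0.001]
force: [0.5, -0.2, -1.0]
opening: 0.0592
gripper_force: 34.7
```

```bash
python3 - <<'E'
from plan import *
p,a,s=cur();print(p,a,bf(p),s['opening'],s['force']);T=bw(-.062,-.058);plan([(*T,.069,3.084)])
E
```

```text
[ 0.47849134 -0.28602791  0.09306824] 3.084911967673244 [-0.06298286 -0.05747551] 0.05915130467959543 [ 0.45690629 -0.23361596 -0.97909772]
[-0.005, -0.003, 0.12] turn 0.0
```

Call:
jog_arm(moves=[-0.005,0,0.05,0,1,-0.005,0,0.09,0,1,-0.005,0,0.12,0,1,-0.005,0,0.12,0,1], grip_force=20)

```text
time: 33.25
tool_pos: [0.4794, -0.2869, 0.0694]
orientation: [0.001, 0.029, 1.0, -0.0]
force: [-1.4, 2.2, 7.2]
opening: 0.0594
gripper_force: 36.1
```

Call:
jog_arm(moves=[0,0,0,0,-0.5,0,0,0,0,-0.6,0,0,0,0,-1,0,0,0,0,-1,0,0,0,0,-1,0,0,-0.3,0,-1,0,0,-0.68,0,-1,0,0,-0.68,0,-1,0,0,-0.68,0,-1])

```text
time: 34.38
tool_pos: [0.4787, -0.2868, 0.2043]
orientation: [0.001, 0.029, 1.0, -0.001]
force: [-0.5, -0.5, -0.3]
opening: 0.086
gripper_force: 0.0
```

```bash
python3 - <<'E'
from plan import *
from m import rep
p,a,s=cur();print(p,a);rep()
plan([(.46,-.14,.205,3.073),(.485,-.0205,.205,3.073),(.485,-.0205,.067,3.073)],one=False)
E
```

```text
[ 0.4786533  -0.28684367  0.20428545] 3.0834067267164165
top [304.7 262.1] [np.int32(24), np.int32(23), np.int32(515)] board [0.037 0.055] lane-front [ 0.584 -0.18 ] ang 90.0
top [373.8 261.3] [np.int32(23), np.int32(23), np.int32(392)] board [ 0.044 -0.058] lane-front [ 0.584 -0.292] ang 90.0
top [205.1 324. ] [np.int32(24), np.int32(23), np.int32(522)] board [-0.072  0.209] lane-front [ 0.485 -0.02 ] ang 90.0
side [348.5 211.9] [np.int32(20), np.int32(13), np.int32(219)] board [ 0.039 -0.054] lane-front [ 0.581 -0.283] ang 4.39870548248291
side [390.  215.4] [np.int32(19), np.int32(13), np.int32(219)] board [-0.042 -0.054] lane-front [ 0.5   -0.278] ang 90.0
side [366.8 250.6] [np.int32(19), np.int32(54), np.int32(416)] board [-0.002  0.051] lane-front [ 0.546 -0.177] ang 1.3322198390960693
side [345.9 253. ] [np.int32(22), np.int32(15), np.int32(297)] board [0.035 0.062] lane-front [ 0.583 -0.168] ang 90.0
side [335.7 296.5] [np.int32(33), np.int32(16), np.int32(262)] board [0.043 0.164] lane-front [ 0.597 -0.067] ang 15.945395469665527
side [409.1 326.9] [np.int32(24), np.int32(25), np.int32(458)] board [-0.073  0.21 ] lane-front [ 0.485 -0.015] ang 15.945395469665527
[0.128, 0.723, -0.021] turn 0.003 
[-0.084, 0.605, -0.0] turn 0.0 
[0.0, 0.0, 0.69] turn 0.0
```

Carton 3 is at about (-0.042, -0.054). Last carton.

Call:
jog_arm(moves=[0.05,0.35,0,0,-1,0.128,0.723,0,0,-1,0.128,0.723,0,0.003,-1,0.128,0.723,0,0.003,-1])

```text
time: 34.98
tool_pos: [0.4597, -0.1389, 0.2005]
orientation: [-0.002, 0.032, 0.999, 0.001]
force: [0.6, -0.3, 0.4]
opening: 0.0851
gripper_force: 0.0
```

Call:
jog_arm(moves=[-0.084,0.3,0,0,-1,-0.12,0.61,0,0,-1,-0.12,0.61,0,0,-1,-0.12,0.61,0.1,0,-1,-0.12,0.61,0.3,0,-1,-0.12,0.61,0.3,0,-1])

```text
time: 35.72
tool_pos: [0.4896, -0.0217, 0.1377]
orientation: [-0.005, 0.035, 0.999, 0.0]
force: [-0.3, 0.7, -0.2]
opening: 0.0854
gripper_force: 0.0
```

```bash
python3 - <<'E'
from plan import *
p,a,s=cur();print(p,a)
plan([(.485,-.02,.067,3.073)],one=False)
E
```

```text
[ 0.48956568 -0.02167967  0.13772222] 3.0713807131998094
[0.023, 0.007, 0.354] turn -0.001
```

Call:
jog_arm(moves=[0.023,0.005,0.15,0,-1,0.023,0.005,0.3,0,-1,0.023,0.005,0.355,0,-1,0.023,0.005,0.355,0,-1,0.023,0.005,0.355,0,-1,0.023,0.005,0.355,0,0,0.023,0.005,0.355,0,0.3,0.023,0.005,0.355,0,0.5,0.023,0.005,0.355,0,0.5,0.023,0.005,0.355,0,0.5], grip_force=30)

```text
time: 36.98
tool_pos: [0.4896, -0.0193, 0.0734]
orientation: [0.001, 0.034, 0.999, -0.0]
force: [-1.1, -0.9, 5.4]
opening: 0.0595
gripper_force: 33.7
```

Call:
jog_arm(moves=[0.02,0,-0.07,0,1,0.04,0,-0.14,0,1,0.06,0,-0.21,0,1,0.08,0,-0.28,0,1,0.11,0,-0.36,0,1,0.13,0,-0.44,0,1,0.16,0,-0.54,0,1,0.16,0,-0.7,0,1,0.16,0,-0.7,0,1,0.16,0,-0.7,0,1])

```text
time: 38.22
tool_pos: [0.4562, -0.017, 0.2115]
orientation: [-0.001, 0.034, 0.999, 0.0]
force: [-0.2, 0.1, -1.1]
opening: 0.0595
gripper_force: 33.7
```

```bash
python3 - <<'E'
from plan import *
p,a,s=cur();print(p,a,s['opening'])
T=bw(-.062,.058); plan([(*T,.2,3.084)],one=False)
E
```

```text
[ 0.45624802 -0.01698739  0.21152119] 3.07399885831042 0.059494258026183626
[-0.201, -0.757, 0.058] turn -0.003
```

Call:
jog_arm(moves=[0,-0.3,0,0,1,-0.1,-0.757,0,-0.003,1,-0.2,-0.757,0,-0.003,1,-0.2,-0.757,0.1,-0.003,1,-0.2,-0.757,0.3,-0.003,1,-0.2,-0.757,0.57,-0.003,1,-0.2,-0.757,0.57,-0.003,1,-0.2,-0.757,0.57,-0.003,1])

```text
time: 39.22
tool_pos: [0.4866, -0.1704, 0.0988]
orientation: [0.0, 0.029, 1.0, -0.0]
force: [0.9, -0.2, -0.4]
opening: 0.0596
gripper_force: 33.7
```

```bash
python3 - <<'E'
from plan import *
p,a,s=cur();print(p,a,bf(p),s['opening'],s['force']);T=bw(-.06,.058);plan([(*T,.074,3.084)])
E
```

```text
[ 0.48662893 -0.17041941  0.09877438] 3.084072514888547 [-0.06156048  0.0584103 ] 0.05960797297086093 [ 0.86590506 -0.20853877 -0.39026888]
[-0.008, -0.002, 0.124] turn 0.0
```

Call:
jog_arm(moves=[-0.008,0,0.05,0,1,-0.008,0,0.09,0,1,-0.008,0,0.12,0,1,-0.008,0,0.12,0,1], grip_force=20)

```text
time: 39.72
tool_pos: [0.4881, -0.171, 0.0741]
orientation: [0.0, 0.029, 1.0, -0.0]
force: [0.0, -0.1, -1.7]
opening: 0.0596
gripper_force: 33.9
```

Call:
jog_arm(moves=[0,0,0,0,-0.5,0,0,0,0,-0.6,0,0,0,0,-1,0,0,0,0,-1,0,0,0,0,-1,0,0,-0.3,0,-1,0,0,-0.8,0,-1,0,0,-0.8,0,-1,0,0,-0.8,0,-1])

```text
time: 40.85
tool_pos: [0.4901, -0.1718, 0.239]
orientation: [0.004, 0.029, 1.0, -0.002]
force: [-0.0, 1.1, -1.3]
opening: 0.0855
gripper_force: 0.0
```

Call:
jog_arm(moves=[0.1,0.4,-0.1,0,-1,0.1,0.8,-0.2,0,-1,0.1,1,-0.3,0,-1,0.1,1,-0.3,0,-1,0.1,1,-0.3,0,-1])

```text
time: 41.48
tool_pos: [0.4795, 0.0312, 0.2935]
orientation: [-0.0, 0.028, 1.0, -0.0]
force: [-0.2, -0.1, -0.3]
opening: 0.0854
gripper_force: 0.0
```

```bash
python3 - <<'E'
from plan import *
from m import rep,strays
p,a,s=cur();print(p,a);rep()
c=snap('top');sd=snap('side')
print([(x[0],bf(ray(c,*x[0],.011)).round(3)) for x in strays(c)])
S=np.hstack([cv2.resize(sd['image'][160:320,280:440],(400,400)),cv2.resize(c['image'][190:350,260:460],(400,400))]); cv2.imwrite('pics/s10.png',S[...,::-1])
E
```

```text
[0.47949234 0.03123665 0.29346622] 3.0865305246267853
top [304.7 262.1] [np.int32(24), np.int32(23), np.int32(513)] board [0.036 0.055] lane-front [ 0.584 -0.179] ang 90.0
top [375.9 263.1] [np.int32(23), np.int32(23), np.int32(515)] board [ 0.041 -0.061] lane-front [ 0.581 -0.295] ang 90.0
top [301.8 310.3] [np.int32(24), np.int32(24), np.int32(533)] board [-0.042  0.055] lane-front [ 0.506 -0.175] ang 90.0
top [373.9 313.4] [np.int32(24), np.int32(24), np.int32(533)] board [-0.041 -0.061] lane-front [ 0.5  -0.29] ang 90.0
side [348.5 211.9] [np.int32(20), np.int32(13), np.int32(208)] board [ 0.039 -0.054] lane-front [ 0.581 -0.283] ang 4.398705005645752
side [389.9 215.4] [np.int32(19), np.int32(12), np.int32(209)] board [-0.042 -0.054] lane-front [ 0.5   -0.278] ang 90.0
side [346.  253.1] [np.int32(21), np.int32(15), np.int32(284)] board [0.035 0.062] lane-front [ 0.583 -0.168] ang 90.0
side [389.9 257. ] [np.int32(21), np.int32(15), np.int32(292)] board [-0.043  0.062] lane-front [ 0.506 -0.163] ang 90.0
side [400.8 299. ] [np.int32(24), np.int32(30), np.int32(209)] board [-0.061  0.156] lane-front [ 0.493 -0.069] ang 90.0
[(array([450.4, 296.6]), array([-0.002, -0.205])), (array([421.6, 269.2]), array([ 0.044, -0.153])), (array([419.3, 305.9]), array([-0.021, -0.15 ]))]
```

View pics/s10.png

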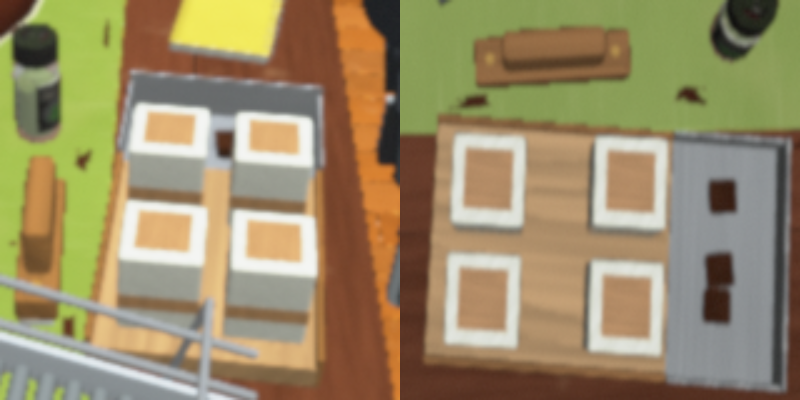

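All four cartons stand upright and square on the board. The three pralines are in the tray, the scraper is upright, and the jar is where it was. Handing in.

```bash
python3 -c "
from cell import ctrl
print(ctrl.close_job())"
```

```text
the job is handed in; nothing more can be done
None
```

The job is handed in; the hand-in gave no verdict, but the last pictures showed three pralines in the tray, four cartons upright and square on the board, the scraper upright on the mat, and the jar in place (I saw no tumbler).

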